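# Pack a code reader and its power brick into their tray pockets

### The job

Pack the code-reader kit: put the pistol-shaped code reader and the loose black power brick (the one beside the tray, not the one wired up behind the laptop) into the grey tray, each lying flat and fully down in the pocket that is shaped for it, the reader's wide head in the wide end of its pocket. Lower them in, do not drop or throw them, and leave the label roll in the tray and the stapler and note block on the desk where they are.

Things in the scene. Friction and masses are not known exactly. Their poses are not given: they have to be found in the camera images.
- code_reader: Black pistol-shaped code reader lying on its side, loose, 0.12-0.24 kg, 152 mm long. Origin mid-length on its underside, z up. Wide head at +x (x 31 to 76, y -32 to 30 mm, 50 high), handle at -x (x -76 to 31 mm, 34 high). At x = 0 the handle is 38 mm wide with its middle at y = +2; its sides run there along the x axis turned -0.06 rad (clockwise from above). Centre of mass near x = 17 mm.
- reader_head (a point): Point on top of the code reader's head: 55 mm from the reader's origin along its +x, 50 mm above its underside.
- power_brick: Black rectangular laptop power brick, loose, 0.17 to 0.33 kg, 46 mm wide (its x), 105 mm long (its y), 30 mm high. Origin at the centre of its underside, z up. Grasp it across the 46 mm width. Either end may point either way.
- kit_tray: Grey moulded tray fixed to the desk, 224 mm (its x) by 186 mm (its y), 16 mm high, a 7 mm lip at either x end. Origin at the centre of its underside, z up. Three pockets are sunk 12 mm into its flat top (floors dark, 4 mm above the desk): T-shaped on the +y side; on the -y side a rectangular one (towards -x) and a round one (towards +x).
- reader_pocket (a point): On the T-shaped pocket's floor (tray x 0, y +46, z 4 mm): place of the seated code reader's origin, its x along the tray's +x. About this point, the handle part spans x -80 to 27, y -24.5 to 27.5 mm; the wide head part x 27 to 80, y -36.5 to 34.5 mm: some 4 mm of play all round.
- brick_pocket (a point): Centre of the rectangular pocket's floor (tray x -45.5, y -44, z 4 mm). The pocket is 113 mm along the tray's x by 54 mm along its y, 4 mm of play on each side of the brick, whose long side lies along the tray's x, either end first.
- label_roll: White roll of labels, 72 mm across and 30 mm high, lying flat in the round pocket of the tray, loose; it stays there. Origin at the centre of its underside.
- stapler: Blue desk stapler, 134 x 34 x 49 mm, standing loose on the desk left of and beyond the tray; not used. Origin at the centre of its underside.
- note_block: Yellow block of sticky notes, 76 x 76 x 22 mm, loose on the desk right of and beyond the tray; not used. Origin at the centre of its underside.
There are look-alikes about, which are no part of the job. Several things look just like the power_brick: the one meant starts farthest to the robot's left.

How it is judged:
At the end, for the whole second after the job is handed in: Code reader in the T-shaped pocket, head in the wide end, and brick in the rectangular one: each underside within 3.5 mm of the pocket floor, tilt under 0.08 rad, origin within 10 mm of its pocket point and 0.2 rad of the tray's direction, at rest and released (z of each of code_reader, power_brick in the frame of kit_tray below 0.0075 m and angle between each of code_reader, power_brick's own z axis and vertical below 0.08 rad and horizontal distance between code_reader and reader_pocket below 0.01 m and angle between the x axis of code_reader and the x axis of kit_tray, either way round below 0.2 rad and linear speed of each of code_reader, power_brick below 0.02 m/s and horizontal distance between power_brick and brick_pocket below 0.01 m and angle between the y axis of power_brick and the x axis of kit_tray, either way round below 0.2 rad and x of reader_head in the frame of kit_tray above 0.03 m); the robot touches nothing.
It fails at once if the code reader or the brick is dropped or thrown into the tray (faster than 0.75 m/s at its pocket, a fall of about 3 cm) ((linear speed of code_reader above 0.75 m/s and horizontal distance between code_reader and reader_pocket below 0.06 m and height (world z) of code_reader below 0.08 m) or (linear speed of power_brick above 0.75 m/s and horizontal distance between power_brick and brick_pocket below 0.06 m and height (world z) of power_brick below 0.08 m)).
It fails at once if the label roll is taken out of its pocket or pushed about (moved more than 12 mm) (distance of label_roll from where it was at the start of the episode above 0.012 m).
It fails at once if the stapler or the note block is moved more than 30 mm (distance of any of stapler, note_block from where it was at the start of the episode above 0.03 m).
It also fails if it takes over 53 s, if anything falls off the work surface, if the arm or the gripper's body presses on something with over 40 N, if the wrist force passes 120 N, or if a joint passes its speed limit or range.

### The arm

A 6-joint arm with a two-finger parallel gripper is mounted at the origin on a cart in front of the work surface, level with it; the furniture and walls round the work are solid. World frame = base frame: x ahead of the robot, y to its left, z up, the work surface at z = 0. Lengths are in m, angles in rad, forces in N, time in s.
With the tool pointing down it reaches from about 0.35 to 0.775 m from the base axis. Payload 5.5 kg.
Tool frame: the origin (TCP) lies midway between the tips of the shut fingers; the grasp point (between the pads) lies env.grasp_offset behind it (env.grasp_offset is the distance from the TCP to the grasp point, in m); z points along the fingers, y is the line along which they close (so a half turn about z gives the same grasp; the last joint's range is limited). The gripper opens to 85 mm and grips with 20 to 120 N. Pads are 22 mm wide; open, the fingers measure 114 mm over their backs; the gripper's body (76 mm by 85 mm) begins 54 mm behind the grasp point. The pads swing forward as they close: fully open they stand 13 mm farther back than shut.
Start: joints at [-1.413, 0.313, 0.046, 1.304, 0, 1.431], TCP at [0.169, -0.55, 0.231] pointing down, gripper open.
Joint ranges: [-2.76, 2.76], [-0.86, 1.69], [-1.03, 1.26], [-2.2, 2.34], [-1.47, 1.5], [-3.14, 3.14]. Speed limits (rad/s): [2.57, 2.57, 3.14, 3.14, 3.14, 3.14].

### API

Orientations are given as a unit quaternion [w, x, y, z].
In Python, from workcell import monitor, viewer, order, env gives the robot as it stands.
- The arm moves only by the tool carry_out, never from a script. Its argument "plan" is a list that holds one entry, the list of rows, each a list of 7 numbers: the turn, a rotation vector about the world's x, y, z in rad, then the shift along the world's x, y, z in mm, then the finger opening in mm, from 0 to 85.4. A call has 1 to 20 rows; each row is the pose to reach, as a shift and turn from the pose commanded when the call began; what a row does not reach only later rows make up. A row lasts 1/10 s, in which the tool goes at most 50 mm and 8.59 degrees, less where a joint would pass 70% of its speed; a pose out of reach is approached as far as the arm can. A call with a gripper value outside its range is refused whole. The fingers move at their own pace and stop on an object; "squeeze" is the grip in N (left out, the last holds). Time passes only in rows, so rows that repeat a pose let the fingers close. It gives the time, the measured TCP pose, the force, the opening and the grip force at its end, in the units of the state.
- monitor.get_state(): the state, without advancing time (a new reading comes with each control period).
- viewer.read_camera(name): name is "scene" or "side" or "wrist"; returns the picture (400x640x3 uint8, red, green, blue); there is no depth.
- viewer.calibration(name): a dict with "K" (3x3 intrinsics, pixels), "eye" and "rotation" of the camera in the world. Camera axes: x right, y down, z forward; pixel columns grow to the right and rows downward; lengths in m; the calibration is good to about 2 mm. A picture is of the moment at which its call begins: read the wrist's pose just before it. calibration takes no time and is no camera call; for the wrist camera it gives the pose at the moment of the call.
- order.hand_in(): hands the job in; it is judged then, once.
The state is a dict: "clock": time; "joint_pos": joint angles; "qvel": joint speeds; "tau": joint torques, N m; "tcp_pos": TCP position; "orientation": TCP orientation; "wrist_force": force on the tool from outside, world axes, zero at the start; "ft_torque": the same for the moment, N m; "finger_gap": finger opening in m; "grip_force": force on a finger pad.
Only numpy, scipy, OpenCV 4.12 (cv2) and the standard library are available. Lean on these libraries where they do the work, as an engineer would, in place of code of your own. Each camera call takes 0.05 s, during which the arm holds its last target. There are 200 camera calls.

## Working session

There is one attempt and no reset: what is moved stays moved. The work goes in short steps, Python scripts to look and compute and a tool call to move; the robot and the scene stay as the last step left them, time stands still between calls to the robot, and variables do not carry over. Pictures are saved under pics/ and viewed, at most 10 in all, crops included, and the job is handed in when it is done.

Besides the shell and the picture viewer there is one more tool, called as name([rows], argument=value, ...), one row to a line, values as JSON. carry_out: Moves the arm, as the interface text tells. Its arguments: {"type":"object","properties":{"plan":{"type":"array","items":{"type":"array","items":{"type":"array","items":{"type":"number"}}}},"squeeze":{"type":"number"}},"required":["plan"]}

```bash
ls; mkdir -p pics; cat > h.py <<'E'
import numpy as np, cv2
from workcell import monitor, viewer, order, env
def ray(c,u,v):
    d=np.array(c["rotation"])@np.linalg.inv(c["K"])@np.array([u,v,1.0]); return np.array(c["eye"]),d
def onplane(c,u,v,z):
    e,d=ray(c,u,v); return e+d*(z-e[2])/d[2]
def proj(c,p):
    q=np.array(c["K"])@(np.array(c["rotation"]).T@(np.array(p)-c["eye"])); return q[:2]/q[2]
def tri(c1,p1,c2,p2):
    e1,d1=ray(c1,*p1);e2,d2=ray(c2,*p2)
    s=np.linalg.lstsq(np.c_[d1,-d2],e2-e1,rcond=None)[0]
    a,b=e1+s[0]*d1,e2+s[1]*d2
    return (a+b)/2,np.linalg.norm(a-b)
def shot(name,f):
    c=viewer.calibration(name); im=viewer.read_camera(name)
    cv2.imwrite("pics/"+f,cv2.cvtColor(im,cv2.COLOR_RGB2BGR)); return c,im
E
python3 - <<'E'
from h import *
print(env.grasp_offset)
for n in("scene","side"):
    c,im=shot(n,n+"0.png"); print(n,c["eye"],c["K"][0][0])
s=monitor.get_state(); print(s["clock"],s["tcp_pos"],s["orientation"],s["finger_gap"])
E
```

```text
pics
0.0187
scene [-0.42673732  1.13612537  1.03637036] 471.2957704118007
side [-0.12651625  1.31402342  0.74900201] 491.08375030367995
0.1 [ 0.16862741 -0.54923144  0.23051068] [-8.27887567e-04  9.88934430e-01  1.48350960e-01 -1.51689230e-05] 0.08556506794044173
```

View pics/scene0.png

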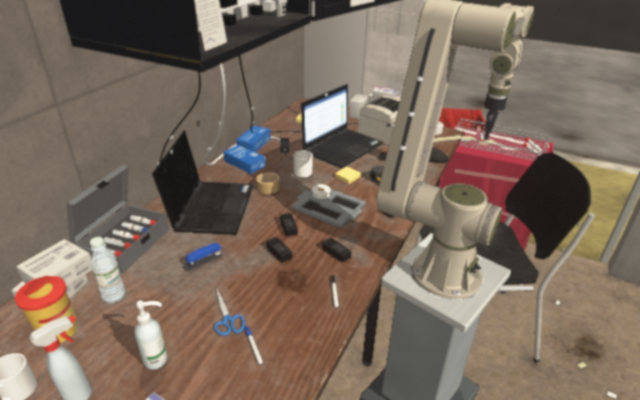

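View pics/side0.png

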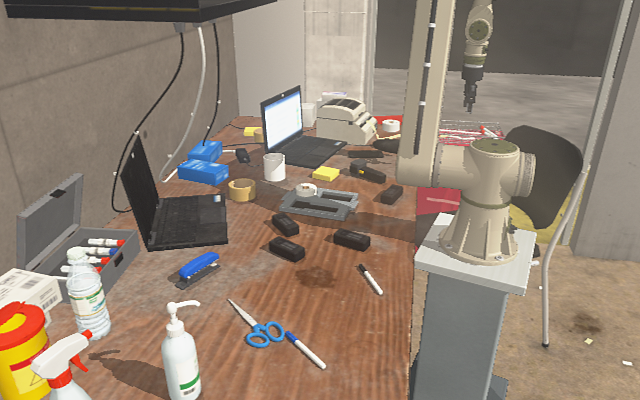

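Both views show three black bricks left of the tray (side: about (287,248), (285,223) and (352,240)) and one more near (392,195). The reader is at about (368,172), the tray at (318,205), the stapler at (198,265) and the notes at (326,174).

```bash
python3 - <<'E'
from h import *
c=viewer.calibration("side"); d=viewer.calibration("scene")
for n,p,z in [("b1",(287,248),.015),("b2",(285,223),.015),("b3",(352,240),.015),("b4",(392,195),.015),("reader",(368,172),.02),("tray",(318,205),.01),("roll",(306,190),.03),("stap",(198,268),.02),("note",(326,174),.015)]:
    print(n,onplane(c,*p,z).round(3))
for n,p,q in [("b1",(287,248),(279,249)),("b2",(285,223),(289,223)),("b3",(352,240),(337,249)),("reader",(368,172),(378,173)),("note",(326,174),(348,174))]:
    print(n,*[np.round(x,3) for x in tri(c,p,d,q)])
E
```

```text
Traceback (most recent call last):
  File "h.py", line 6, in onplane
    e,d=ray(c,u,v); return e+d*(z-e[2])/d[2]
        ~~~^^^^^^^
  File "h.py", line 4, in ray
    d=np.array(c["rotation"])@np.linalg.inv(c["K"])@np.array([u,v,1.0]); return np.array(c["eye"]),d
      ~~~~~~~~~~~~~~~~~~~~~~~^~~~~~~~~~~~~~~~~~~~~~
ValueError: matmul: Input operand 1 has a mismatch in its core dimension 0, with gufunc signature (n?,k),(k,m?)->(n?,m?) (size 3 is different from 4)
```

```bash
python3 - <<'E'
s=open('h.py').read()
s=s.replace('np.array(c["rotation"])','rot(c)').replace('def ray','from scipy.spatial.transform import Rotation as R\ndef rot(c): return R.from_quat(c["rotation"],scalar_first=True).as_matrix()\ndef ray',1)
open('h.py','w').write(s)
E
python3 - <<'E'
from h import *
c=viewer.calibration("side"); d=viewer.calibration("scene")
for n,p,z in [("b1",(287,248),.015),("b2",(285,223),.015),("b3",(352,240),.015),("b4",(392,195),.015),("reader",(368,172),.02),("tray",(318,205),.01),("roll",(306,190),.03),("stap",(198,268),.02),("note",(326,174),.015)]:
    print(n,onplane(c,*p,z).round(3))
for n,p,q in [("b1",(287,248),(279,249)),("b2",(285,223),(289,223)),("b3",(352,240),(337,249)),("reader",(368,172),(378,173)),("note",(326,174),(348,174))]:
    print(n,*[np.round(x,3) for x in tri(c,p,d,q)])
w=viewer.calibration("wrist"); s=monitor.get_state(); print(w, s["tcp_pos"],s["orientation"])
E
```

```text
b1 [0.475 0.289 0.015]
b2 [0.553 0.164 0.015]
b3 [0.327 0.167 0.015]
b4 [ 0.32  -0.174  0.015]
reader [ 0.464 -0.318  0.02 ]
tray [ 0.52  -0.001  0.01 ]
roll [ 0.591 -0.05   0.03 ]
stap [0.632 0.486 0.02 ]
note [ 0.604 -0.24   0.015]
b1 [0.474 0.291 0.017] 0.001
b2 [0.556 0.159 0.012] 0.002
b3 [0.335 0.15  0.006] 0.005
reader [ 0.458 -0.268  0.059] 0.041
note [ 0.623 -0.275  0.002] 0.009
{'K': array([[277.95929616,   0.        , 318.47217234],
       [  0.        , 277.95929616, 194.9534582 ],
       [  0.        ,   0.        ,   1.        ]]), 'eye': array([ 0.24289649, -0.52659277,  0.37257563]), 'rotation': array([ 0.12260726,  0.79511287, -0.58695371, -0.09082027])} [ 0.16862741 -0.54923144  0.23051068] [-8.27887567e-04  9.88934430e-01  1.48350960e-01 -1.51689230e-05]
```

carry_out([
  [[0,0,0,35,35,10,85],[0,0,0,70,70,18,85],[0,0,0,105,105,26,85],[0,0,0,140,140,34,85],[0,0,0,175,175,40,85],[0,0,0,210,210,40,85],[0,0,0,230,240,40,85],[0,0,0,230,240,40,85],[0,0,0,230,240,40,85]],
])

```text
clock: 1.0
tcp_pos: [0.399, -0.309, 0.2711]
orientation: [-0.0, 0.989, 0.149, -0.0]
wrist_force: [-0.2, 0.2, 0.3]
finger_gap: 0.0847
grip_force: 0.0
```

```bash
python3 - <<'E'
from h import *
c,im=shot("wrist","w1.png"); import pickle; pickle.dump((c,im),open("w1.pkl","wb")); print(c["eye"],rot(c)[:,2])
E
```

```text
[ 0.4732504  -0.28593088  0.4130888 ] [-0.28848676 -0.09060712 -0.95318715]
```

View pics/w1.png

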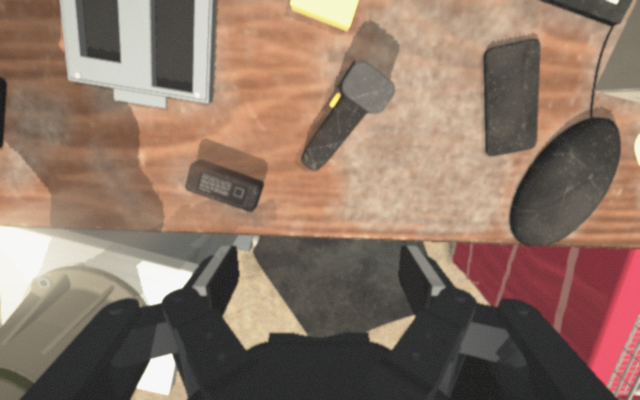

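Reader: head centre is at about (368,87) and the handle end at (313,160), with a decoy brick at (225,185). The tray's near end is at the upper left (140,50). I'll make a rough fix and then look from closer.

```bash
python3 - <<'E'
from h import *
import pickle
c,im=pickle.load(open("w1.pkl","rb"))
a=onplane(c,368,86,.05);b=onplane(c,312,163,.030)
print(a,b,np.linalg.norm((a-b)[:2]),np.degrees(np.arctan2(*(a-b)[1::-1])))
for p in [(67,78),(210,102),(77,76),(205,95)]: print(onplane(c,*p,.016))
r=R.from_quat(monitor.get_state()["orientation"],scalar_first=True).as_matrix();print(r, monitor.get_state()["joint_pos"])
E
```

```text
[ 0.51432499 -0.33676333  0.05      ] [ 0.39928864 -0.29984755  0.03      ] 0.12081447022424065 -17.791715008018723
[0.40939136 0.04173037 0.016     ]
[ 0.43565876 -0.14416009  0.016     ]
[0.41583065 0.02923621 0.016     ]
[ 0.44250329 -0.13609786  0.016     ]
[[ 9.55809670e-01  2.93985519e-01 -6.24626603e-04]
 [ 2.93985540e-01 -9.55809865e-01 -5.87799911e-05]
 [-6.14304736e-04 -1.27448706e-04 -9.99999803e-01]] [-8.19601268e-01  1.67864241e-01 -4.62399802e-02  1.35707546e+00
 -4.96641297e-04  2.02359748e+00]
```

carry_out([
  [[0,0,0.3,10,30,10,85],[0,0,0.6,25,70,20,85],[0,0,0.9,40,110,20,85],[0,0,1.2,55,150,20,85],[0,0,1.5,70,200,20,85],[0,0,1.8,90,250,20,85],[0,0,2.1,100,280,20,85],[0,0,2.4,100,280,20,85],[0,0,2.5,100,280,20,85],[0,0,2.5,100,280,20,85],[0,0,2.5,100,280,20,85],[0,0,2.5,100,280,20,85],[0,0,2.5,100,280,20,85],[0,0,2.5,100,280,20,85],[0,0,2.5,100,280,20,85],[0,0,2.5,100,280,20,85],[0,0,2.5,100,280,20,85],[0,0,2.5,100,280,20,85],[0,0,2.5,100,280,20,85]],
])

```text
clock: 2.95
tcp_pos: [0.4987, -0.031, 0.2911]
orientation: [-0.0, 0.173, 0.985, -0.0]
wrist_force: [0.6, 0.8, -0.0]
finger_gap: 0.0851
grip_force: 0.0
```

```bash
python3 - <<'E'
from h import *
c,im=shot("wrist","w2.png"); import pickle; pickle.dump((c,im),open("w2.pkl","wb")); print(c["eye"],rot(c)[:,2],monitor.get_state()["joint_pos"])
E
```

```text
[ 0.42634736 -0.00437859  0.43320766] [ 0.28461173 -0.10373698 -0.95301354] [-2.22346908e-01  1.55456536e-01 -1.24267050e-02  1.40323645e+00
  1.22808840e-05  1.25268051e-01]
```

View pics/w2.png

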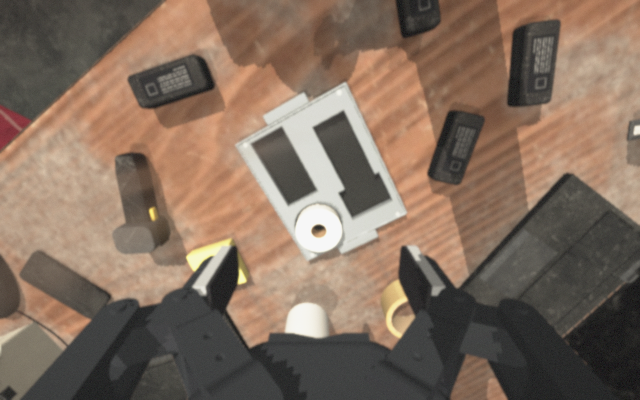

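The second wrist view shows the whole tray. The rectangular pocket is at about (284,167), the T pocket at (350,160) with its wide end at (368,195), and the roll at (318,229). Leftmost brick is at (535,62), the reader at (138,200).

```bash
python3 - <<'E'
from h import *
import pickle
c,im=pickle.load(open("w2.pkl","rb"));c1,_=pickle.load(open("w1.pkl","rb"))
# height check: near tray corners in both views
for p1,p2 in [((67,78),(347,83)),((211,102),(237,145))]: print("tri",*[x.round(4) for x in map(np.array,tri(c1,p1,c,p2))])
hsv=cv2.cvtColor(im,cv2.COLOR_RGB2HSV)
g=cv2.cvtColor(im,cv2.COLOR_RGB2GRAY)
m=((hsv[...,1]<35)&(hsv[...,2]>110)).astype(np.uint8); m[:, :200]=0; m[:,430:]=0; m[262:]=0
m=cv2.morphologyEx(m,cv2.MORPH_OPEN,np.ones((3,3)))
cs,_=cv2.findContours(m,cv2.RETR_EXTERNAL,cv2.CHAIN_APPROX_NONE)
k=max(cs,key=cv2.contourArea)
P=np.array([onplane(c,u,v,.016)[:2]*1000 for u,v in k[:,0]],np.float32)
print(cv2.minAreaRect(P)); print(cv2.approxPolyDP(P,5,True)[:,0].round(0).tolist())
fill=cv2.drawContours(np.zeros_like(m),[k],-1,1,-1)
d=((g<75)&(fill>0)).astype(np.uint8)
cs,_=cv2.findContours(d,cv2.RETR_EXTERNAL,cv2.CHAIN_APPROX_NONE)
for k in cs:
    if cv2.contourArea(k)<300: continue
    for z in(.004,.016):
        P=np.array([onplane(c,u,v,z)[:2]*1000 for u,v in k[:,0]],np.float32)
        print(z,cv2.minAreaRect(P),cv2.approxPolyDP(P,5,True)[:,0].round(0).tolist())
E
```

```text
tri [0.4096 0.0436 0.0138] 0.0012
tri [ 0.4357 -0.1412  0.0044] 0.0015
((530.785400390625, -33.56834411621094), (255.49085998535156, 184.84132385253906), 8.208621978759766)
[[410.0, 42.0], [416.0, -11.0], [400.0, -23.0], [410.0, -83.0], [425.0, -83.0], [435.0, -137.0], [651.0, -109.0], [646.0, -55.0], [662.0, -46.0], [652.0, 15.0], [635.0, 21.0], [627.0, 71.0]]
0.004 ((523.4950561523438, -81.26140594482422), (46.812957763671875, 47.81989288330078), 6.986756324768066) [[504.0, -64.0], [507.0, -77.0], [523.0, -83.0], [521.0, -91.0], [527.0, -93.0], [503.0, -106.0], [547.0, -101.0], [542.0, -56.0]]
0.016 ((520.7789916992188, -79.11192321777344), (45.50413513183594, 46.48291015625), 6.986762046813965) [[502.0, -62.0], [504.0, -75.0], [521.0, -81.0], [524.0, -91.0], [501.0, -103.0], [544.0, -99.0], [539.0, -55.0]]
0.004 ((539.5127563476562, 13.060375213623047), (124.81221771240234, 66.69612884521484), 7.87717342376709) [[480.0, -15.0], [557.0, -5.0], [560.0, 4.0], [568.0, -5.0], [561.0, -5.0], [563.0, -17.0], [605.0, -10.0], [596.0, 54.0], [488.0, 32.0], [499.0, 28.0], [486.0, 22.0], [492.0, 13.0], [496.0, 20.0], [497.0, 5.0], [503.0, 11.0], [497.0, 26.0], [504.0, 14.0], [509.0, 17.0], [507.0, -0.0], [498.0, -3.0], [490.0, 6.0], [501.0, -9.0], [489.0, -4.0], [492.0, -11.0]]
0.016 ((536.3488159179688, 12.572818756103516), (121.32266998291016, 64.83141326904297), 7.87717342376709) [[479.0, -15.0], [553.0, -5.0], [556.0, 4.0], [564.0, -5.0], [557.0, -5.0], [559.0, -17.0], [600.0, -10.0], [591.0, 52.0], [486.0, 31.0], [497.0, 28.0], [484.0, 21.0], [490.0, 13.0], [494.0, 19.0], [495.0, 5.0], [501.0, 11.0], [495.0, 25.0], [502.0, 14.0], [506.0, 17.0], [505.0, -0.0], [496.0, -3.0], [488.0, 6.0], [499.0, -9.0], [488.0, -4.0], [490.0, -11.0]]
```

carry_out([
  [[0,0,0,-5,-40,0,85],[0,0,0,-10,-85,-10,85],[0,0,0,-18,-130,-25,85],[0,0,0,-24,-175,-40,85],[0,0,0,-30,-220,-60,85],[0,0,0,-37,-260,-80,85],[0,0,0,-37,-289,-90,85],[0,0,0,-37,-289,-90,85],[0,0,0,-37,-289,-90,85]],
])

```text
clock: 3.9
tcp_pos: [0.4611, -0.3192, 0.2008]
orientation: [-0.001, 0.173, 0.985, 0.001]
wrist_force: [0.3, -0.8, 0.4]
finger_gap: 0.0846
grip_force: 0.0
```

```bash
python3 - <<'E'
from h import *
c,im=shot("wrist","w3.png"); import pickle; pickle.dump((c,im),open("w3.pkl","wb")); print(c["eye"],monitor.get_state()["tcp_pos"])
E
```

```text
[ 0.38880066 -0.29291461  0.34294665] [ 0.46150906 -0.3185232   0.20139832]
```

View pics/w3.png

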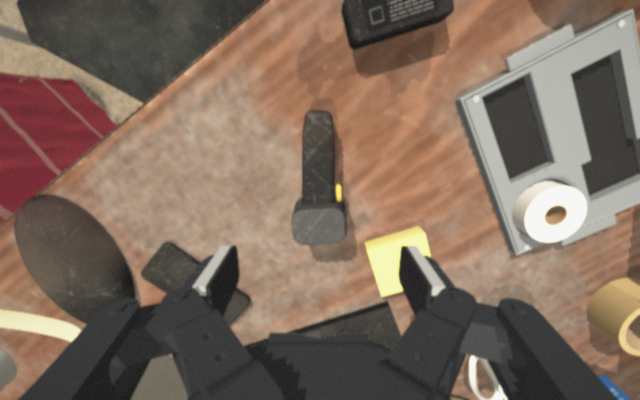

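Reader is nearly upright in the view: handle end at (319,112), head at (320,224), yellow trigger at (339,191).

```bash
python3 - <<'E'
from h import *
import pickle
c,im=pickle.load(open("w3.pkl","rb"));c1,_=pickle.load(open("w1.pkl","rb"));c2,_=pickle.load(open("w2.pkl","rb"))
for n,p1,p3 in [("trig",(335,100),(339,191)),("headtop",(368,84),(320,222)),("tail",(313,160),(319,115))]:
    print(n,*[np.round(x,4) for x in tri(c1,p1,c,p3)])
for n,p2,p3 in [("tray near-right corner",(237,145),(461,101)),("tray far right",(309,260),(519,253)),("rolltop",(318,229),(553,213))]:
    print(n,*[np.round(x,4) for x in tri(c2,p2,c,p3)])
g=cv2.GaussianBlur(cv2.cvtColor(im,cv2.COLOR_RGB2GRAY),(3,3),0)
m=np.zeros_like(g); m[100:255,280:360]=(g[100:255,280:360]<85)
cs,_=cv2.findContours(m,cv2.RETR_EXTERNAL,cv2.CHAIN_APPROX_NONE)
k=max(cs,key=cv2.contourArea)[:,0]; print(k.min(0),k.max(0))
for v in range(108,250,8):
    x=k[k[:,1]==v][:,0]
    if len(x): print(v,x.min(),x.max(),[onplane(c,u,v,.017 if v<195 else .05)[:2].round(4).tolist() for u in(x.min(),x.max())])
E
```

```text
trig [ 0.488  -0.3035  0.0229] 0.0025
headtop [ 0.5203 -0.3392  0.0177] 0.0023
tail [ 0.398  -0.2982  0.0008] 0.0058
tray near-right corner [ 0.4369 -0.139   0.0113] 0.0011
tray far right [ 0.6547 -0.1046  0.0139] 0.002
rolltop [ 0.5995 -0.0681  0.0302] 0.0003
[295 110] [346 233]
116 306 331 [[0.3933, -0.3094], [0.4028, -0.2828]]
124 305 333 [[0.4011, -0.3135], [0.4119, -0.2835]]
132 306 335 [[0.4098, -0.3156], [0.4211, -0.2843]]
140 303 337 [[0.4171, -0.322], [0.4305, -0.285]]
148 303 337 [[0.4257, -0.3253], [0.4392, -0.288]]
156 303 337 [[0.4345, -0.3286], [0.4481, -0.291]]
164 303 336 [[0.4434, -0.332], [0.4567, -0.2951]]
172 303 335 [[0.4525, -0.3355], [0.4655, -0.2994]]
180 303 335 [[0.4618, -0.339], [0.4749, -0.3026]]
188 303 334 [[0.4712, -0.3425], [0.484, -0.3069]]
196 303 334 [[0.4715, -0.3408], [0.4831, -0.3085]]
204 297 345 [[0.478, -0.3504], [0.4962, -0.3]]
212 342 346 [[0.5041, -0.3061], [0.5056, -0.3019]]
220 345 345 [[0.5145, -0.306], [0.5145, -0.306]]
228 345 346 [[0.5239, -0.3091], [0.5243, -0.308]]
```

```bash
python3 - <<'E'
from h import *
a=cv2.imread("pics/w1.png")[50:175,290:405];b=cv2.imread("pics/w3.png")[100:255,270:365]
A=cv2.resize(a,None,fx=3.8,fy=3.8,interpolation=cv2.INTER_CUBIC);B=cv2.resize(b,None,fx=3.8,fy=3.8,interpolation=cv2.INTER_CUBIC)
o=np.zeros((595,800,3),np.uint8);o[:A.shape[0],:A.shape[1]]=A;o[:B.shape[0],438:438+B.shape[1]]=B
cv2.imwrite("pics/comp.png",cv2.convertScaleAbs(o,alpha=1.6))
E
```

```text
(no output)
```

View pics/comp.png

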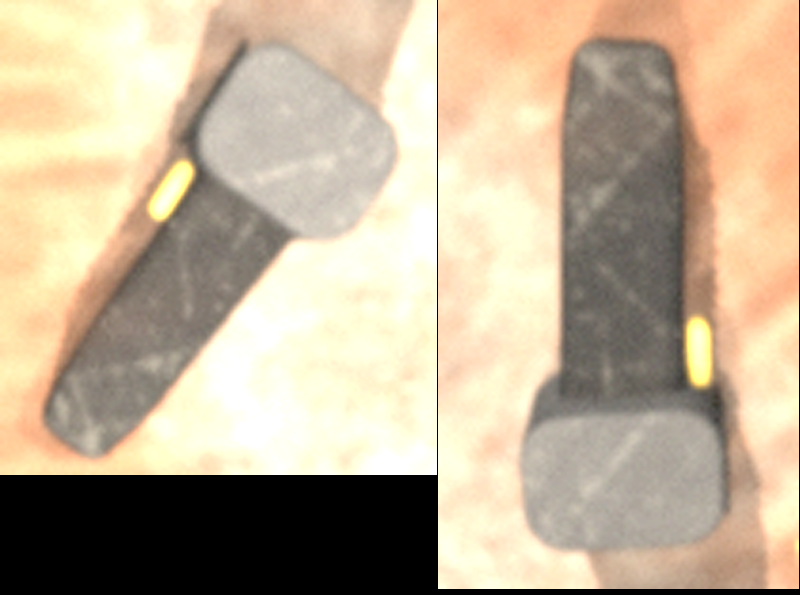

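The crops show the head's top face clearly, centred at w1 (368.4,86.8) and w3 (319.2,226.1). Tail is at (308.4,165) and (317.9,111).

```bash
python3 - <<'E'
from h import *
import pickle
c,im=pickle.load(open("w3.pkl","rb"));c1,_=pickle.load(open("w1.pkl","rb"))
for n,p1,p3,z in [("trig",(335,100.3),(338.7,192.9),.02),("headtop",(368.4,86.8),(319.2,226.1),.05),("tail",(308.4,165),(317.9,111),.034)]:
    print(n,*[np.round(x,4) for x in tri(c1,p1,c,p3)],onplane(c1,*p1,z).round(4),onplane(c,*p3,z).round(4))
# head face edges along reader x in w3: near edge row 100+410/3.8, far edge 100+548/3.8
for v in(410,548): print(onplane(c,319.2,100+v/3.8,.05).round(4))
for p in [(262,245),(345,62)]: print(onplane(c1,290+p[0]/3.8,50+p[1]/3.8,.05).round(4))
E
```

```text
trig [ 0.4874 -0.3037  0.0315] 0.0014 [ 0.4878 -0.305   0.02  ] [ 0.491  -0.3034  0.02  ]
headtop [ 0.5143 -0.3378  0.0437] 0.0013 [ 0.5136 -0.3375  0.05  ] [ 0.5117 -0.3362  0.05  ]
tail [ 0.3928 -0.2955  0.0189] 0.0013 [ 0.3959 -0.2958  0.034 ] [ 0.3925 -0.2948  0.034 ]
[ 0.4907 -0.3286  0.05  ]
[ 0.5334 -0.344   0.05  ]
[ 0.4796 -0.3375  0.05  ]
[ 0.5395 -0.3437  0.05  ]
```

carry_out([
  [[0,0,0,1,2,-40,85],[0,0,0,1,2,-80,85],[0,0,0,1,2,-115,85],[0,0,0,1,2,-145,85],[0,0,0,1,2,-165,85],[0,0,0,1,2,-180,85],[0,0,0,1,2,-189,85],[0,0,0,1,2,-189,85],[0,0,0,1,2,-189,20],[0,0,0,1,2,-189,20],[0,0,0,1,2,-189,20],[0,0,0,1,2,-189,20],[0,0,0,1,2,-189,20],[0,0,0,1,2,-189,20],[0,0,0,1,2,-189,20],[0,0,0,1,2,-189,20]],
], squeeze=70)

```text
clock: 5.55
tcp_pos: [0.4635, -0.3178, 0.0139]
orientation: [0.001, 0.171, 0.985, -0.001]
wrist_force: [-1.8, -0.7, 7.0]
finger_gap: 0.0367
grip_force: 71.6
```

carry_out([
  [[0,0,0,0,0,10,20],[0,0,0,0,0,30,20],[0,0,0,0,0,60,20],[0,0,0,0,0,90,20],[0,0,0,0,0,110,20],[0,0,0,0,0,110,20],[0,0,0,0,0,110,20]],
])

```text
clock: 6.25
tcp_pos: [0.4626, -0.3167, 0.1223]
orientation: [0.0, 0.171, 0.985, -0.0]
wrist_force: [-1.2, 0.3, -1.9]
finger_gap: 0.0367
grip_force: 70.7
```

```bash
python3 - <<'E'
from h import *
import pickle
c,im=shot("wrist","w4.png"); s=monitor.get_state(); print(s["ft_torque"],s["wrist_force"],s["tcp_pos"]);c2,im2=shot("side","s4.png")
pickle.dump((c,im),open("w4.pkl","wb"))
o=np.zeros((400,800,3),np.uint8); o[:, :400]=im[:,120:520]; o[:,400:]=cv2.resize(im2[100:250,300:450],(400,400))
cv2.imwrite("pics/c4.png",cv2.cvtColor(o,cv2.COLOR_RGB2BGR))
E
```

```text
[ 0.04486472  0.02774866 -0.02286335] [ 0.0845791  -0.13652954 -2.42854442] [ 0.46206993 -0.31617025  0.12133152]
```

View pics/c4.png

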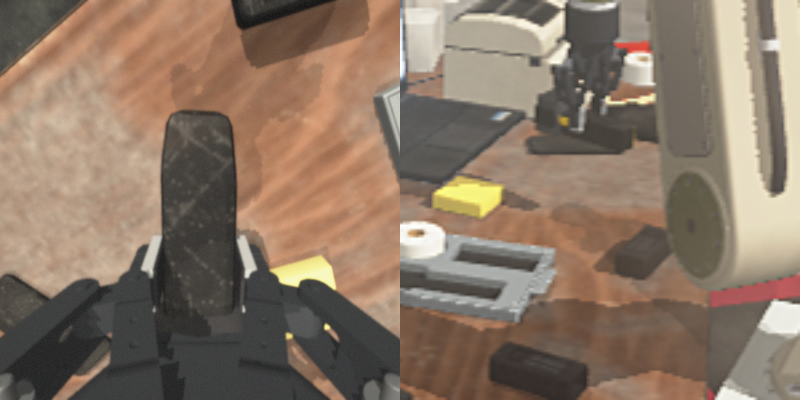

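The reader is held level in both crops: tail top at wrist pixel (319,111), clear of the desk.

```bash
python3 - <<'E'
from h import *
import pickle
c,im=pickle.load(open("w4.pkl","rb")); s=monitor.get_state(); T=R.from_quat(s["orientation"],scalar_first=True).as_matrix(); t=np.array(s["tcp_pos"])
for z in(.0095,.015,.020):
  for p in [(319,111.5),(283,145),(356,145)]: print(z,p,((onplane(c,*p,t[2]+z)-t)@T*1000).round(1))
print(np.degrees(np.arctan2(T[1,0],T[0,0])), s["joint_pos"][5], s["clock"])
E
```

```text
0.0095 (319, 111.5) [73.9  0.  -9.3]
0.0095 (283, 145) [ 58.5 -17.2  -9.4]
0.0095 (356, 145) [58.5 17.8 -9.3]
0.015 (319, 111.5) [ 74.    0.  -14.8]
0.015 (283, 145) [ 59.2 -16.5 -14.9]
0.015 (356, 145) [ 59.3  17.1 -14.8]
0.02 (319, 111.5) [ 74.1   0.  -19.8]
0.02 (283, 145) [ 59.9 -15.8 -19.9]
0.02 (356, 145) [ 59.9  16.4 -19.8]
160.29542520724 -0.39964386488208914 6.35
```

carry_out([
  [[0,0,0.1,10,40,5,20],[0,0,0.2,20,85,10,20],[0,0,0.3,30,130,10,20],[0,0,0.42,38,175,10,20],[0,0,0.42,46,220,10,20],[0,0,0.42,52,265,5,20],[0,0,0.42,57,305,0,20],[0,0,0.42,60,330,-5,20],[0,0,0.42,60,330,-10,20],[0,0,0.42,60,330,-10,20],[0,0,0.42,60,330,-10,20]],
])

```text
clock: 7.45
tcp_pos: [0.5221, 0.0126, 0.1115]
orientation: [-0.001, -0.038, 0.999, 0.0]
wrist_force: [1.2, 0.3, -1.5]
finger_gap: 0.0365
grip_force: 71.0
```

```bash
python3 - <<'E'
from h import *
import pickle
c,im=shot("wrist","w5.png"); s=monitor.get_state(); print(s["tcp_pos"],s["orientation"],c["eye"],s["clock"])
pickle.dump((c,im),open("w5.pkl","wb"))
E
```

```text
[0.52240265 0.01231507 0.11185518] [-5.05506767e-04 -3.73740674e-02  9.99301218e-01  5.20597524e-07] [0.445502   0.00698147 0.25364652] 7.5
```

View pics/w5.png

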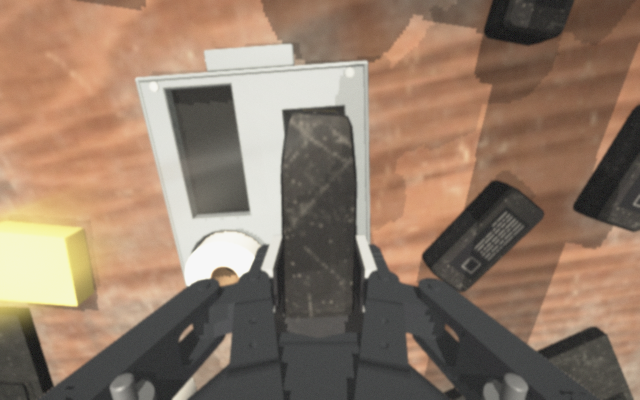

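Held reader hovers over the T pocket. The tray's near corners are (136,78) and (368,63). Rectangular pocket corners are about (165,89), (233,84), (248,213) and (193,217), and the T pocket's near corners are (283,110) and (346,106).

```bash
python3 - <<'E'
from h import *
import pickle
c,im=pickle.load(open("w5.pkl","rb")); c2,_=pickle.load(open("w2.pkl","rb"))
g=cv2.cvtColor(im,cv2.COLOR_RGB2GRAY)
pts=np.array([(136,78),(368,63),(165,89),(233,84),(248,213),(193,217),(283,110),(346,106)],np.float32).reshape(-1,1,2)
q=cv2.cornerSubPix(g,pts.copy(),(4,4),(-1,-1),(3,50,.01))[:,0]
P=np.array([onplane(c,u,v,.016)[:2]*1000 for u,v in q])
M=np.array([(-112,-93),(-112,93),(-102,-71),(-102,-17),(11,-17),(11,-71),(-80,21.5),(-80,73.5)],float)
print(q.round(1).tolist())
def fit(M,P):
    a,b=M-M.mean(0),P-P.mean(0)
    th=np.arctan2((a[:,0]*b[:,1]-a[:,1]*b[:,0]).sum(),(a*b).sum())
    r=np.array([[np.cos(th),-np.sin(th)],[np.sin(th),np.cos(th)]]); t=P.mean(0)-r@M.mean(0); return th,r,t
th,r,t=fit(M,P); print(np.degrees(th),t,(P-(M@r.T+t)).round(1).tolist())
print("pocket",r@[0,46]+t,"brick",r@[-45.5,-44]+t)
print("height:",tri(c2,(347,83),c,q[1]),tri(c2,(237,145),c,q[0]))
E
```

```text
[[134.39999389648438, 77.9000015258789], [366.70001220703125, 60.29999923706055], [163.3000030517578, 87.9000015258789], [230.3000030517578, 83.5], [249.60000610351562, 210.6999969482422], [192.39999389648438, 218.0], [281.8999938964844, 109.5999984741211], [344.1000061035156, 104.9000015258789]]
8.14160589290096 [531.00421617 -33.39836684] [[1.3, 1.1], [1.0, -1.3], [0.2, 0.1], [0.5, 0.1], [-4.2, -0.4], [-0.5, 0.5], [0.9, 0.6], [0.8, -0.6]]
pocket [524.4896911   12.13800284] brick [492.19409188 -83.39860936]
height: (array([0.41052088, 0.04062273, 0.03029782]), np.float64(0.0024829500805746995)) (array([ 0.4355083 , -0.13398329,  0.02628942]), np.float64(0.0009378404508713816))
```

carry_out([
  [[0,0,0.005,0.5,1.5,-25,20],[0,0,0.005,0.5,1.5,-45,20],[0,0,0.005,0.5,1.5,-62,20],[0,0,0.005,0.5,1.5,-72,20],[0,0,0.005,0.5,1.5,-78,20],[0,0,0.005,0.5,1.5,-82,20],[0,0,0.005,0.5,1.5,-86,20],[0,0,0.005,0.5,1.5,-90,20],[0,0,0.005,0.5,1.5,-92,20],[0,0,0.005,0.5,1.5,-92,20]],
])

```text
clock: 8.5
tcp_pos: [0.5232, 0.0148, 0.0203]
orientation: [-0.0, -0.041, 0.999, 0.0]
wrist_force: [0.1, 0.3, -1.9]
finger_gap: 0.0368
grip_force: 71.0
```

carry_out([
  [[0,0,0,0,-0.5,-1,20],[0,0,0,0,-0.5,-2,20],[0,0,0,0,-0.5,-2.5,20],[0,0,0,0,-0.5,-2.5,20]],
])

```text
clock: 8.9
tcp_pos: [0.5233, 0.0143, 0.018]
orientation: [0.0, -0.041, 0.999, -0.0]
wrist_force: [-1.5, -0.1, -0.8]
finger_gap: 0.0368
grip_force: 71.1
```

Seated, with the weight coming off the wrist. I'll open modestly, lift, and head for the brick at about (0.475,0.29).

carry_out([
  [[0,0,0,0,0,0,60],[0,0,0,0,0,0,60],[0,0,0,0,0,0,60],[0,0,0,0,0,0,60],[0,0,0,0,0,10,60],[0,0,0,0,0,30,60],[0,0,0,0,0,65,60],[0,0,0,0,0,110,80],[0,0,0,-5,30,150,85],[0,0,0,-15,70,180,85],[0,0,0,-25,115,190,85],[0,0,0,-32,160,190,85],[0,0,0,-40,205,190,85],[0,0,0,-45,245,190,85],[0,0,0,-48,270,190,85],[0,0,0,-48,270,190,85],[0,0,0,-48,270,190,85]],
])

```text
clock: 10.6
tcp_pos: [0.4749, 0.2845, 0.2082]
orientation: [0.0, -0.041, 0.999, -0.0]
wrist_force: [0.7, -0.2, 0.1]
finger_gap: 0.0853
grip_force: 0.0
```

```bash
python3 - <<'E'
from h import *
import pickle
c,im=shot("wrist","w6.png"); s=monitor.get_state(); print(s["tcp_pos"],s["orientation"],c["eye"],s["clock"],s["joint_pos"])
pickle.dump((c,im),open("w6.pkl","wb"))
E
```

```text
[0.47510927 0.28383385 0.20818214] [ 7.50012342e-05 -4.06637784e-02  9.99172869e-01 -1.68849822e-04] [0.39811477 0.27836772 0.35028957] 10.65 [ 3.93653297e-01  2.78909291e-01 -5.77189589e-02  1.23414406e+00
 -3.68734505e-04  3.12303305e-01]
```

View pics/w6.png

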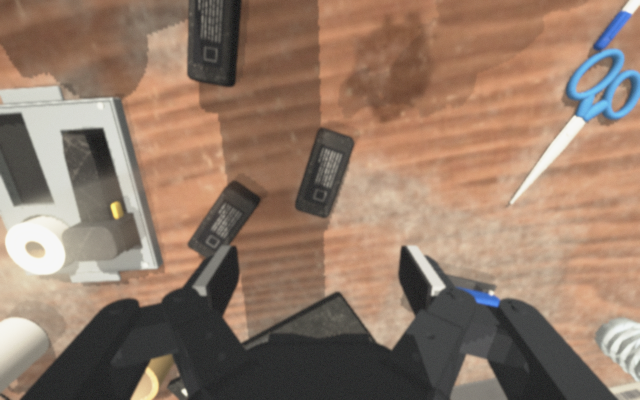

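The reader looks seated in the T pocket (upper left). The target brick is at (325,172), the leftmost of the three.

```bash
python3 - <<'E'
from h import *
import pickle
c,im=pickle.load(open("w6.pkl","rb")); c2,im2=pickle.load(open("w2.pkl","rb"))
def brick(c,im,box,th=75):
    g=cv2.GaussianBlur(cv2.cvtColor(im,cv2.COLOR_RGB2GRAY),(3,3),0)
    m=np.zeros_like(g); x0,y0,x1,y1=box; m[y0:y1,x0:x1]=g[y0:y1,x0:x1]<th
    m=cv2.morphologyEx(m,cv2.MORPH_CLOSE,np.ones((9,9)))
    k=max(cv2.findContours(m,cv2.RETR_EXTERNAL,cv2.CHAIN_APPROX_NONE)[0],key=cv2.contourArea)[:,0]
    return k
k=brick(c,im,(285,115,365,228)); print(k.min(0),k.max(0))
for z in(.0,.015,.03): print(z,cv2.minAreaRect(np.array([onplane(c,u,v,z)[:2]*1000 for u,v in k],np.float32)))
k2=brick(c2,im2,(500,10,570,115))
print(tri(c,cv2.minAreaRect(k)[0],c2,cv2.minAreaRect(k2)[0]))
E
```

```text
[295 128] [351 216]
0.0 ((481.5316162109375, 290.45550537109375), (47.82360076904297, 111.75155639648438), 77.10621643066406)
0.015 ((477.9596252441406, 289.9379577636719), (45.77570343017578, 106.96617889404297), 77.10623168945312)
0.03 ((474.3875427246094, 289.4202880859375), (43.727821350097656, 102.1808090209961), 77.1062240600586)
(array([0.47419745, 0.29050766, 0.01543625]), np.float64(0.002593774156523842))
```

carry_out([
  [[0,0,-0.15,1.5,6,-35,85],[0,0,-0.305,1.5,6,-75,85],[0,0,-0.305,1.5,6,-115,85],[0,0,-0.305,1.5,6,-145,85],[0,0,-0.305,1.5,6,-168,85],[0,0,-0.305,1.5,6,-185,85],[0,0,-0.305,1.5,6,-195,85],[0,0,-0.305,1.5,6,-195,85],[0,0,-0.305,1.5,6,-195,25],[0,0,-0.305,1.5,6,-195,25],[0,0,-0.305,1.5,6,-195,25],[0,0,-0.305,1.5,6,-195,25],[0,0,-0.305,1.5,6,-195,25],[0,0,-0.305,1.5,6,-195,25],[0,0,-0.305,1.5,6,-195,25],[0,0,-0.305,1.5,6,-195,25]],
])

```text
clock: 12.25
tcp_pos: [0.4779, 0.2907, 0.0145]
orientation: [0.001, 0.112, 0.994, 0.001]
wrist_force: [-0.4, -0.0, 6.0]
finger_gap: 0.0442
grip_force: 73.6
```

carry_out([
  [[0,0,0,0,0,10,25],[0,0,0,0,0,30,25],[0,0,0,0,0,60,25],[0,0,0,0,0,90,25],[0,0,0,0,0,110,25],[0,0,0,0,0,110,25],[0,0,0,0,0,110,25]],
])

```text
clock: 12.95
tcp_pos: [0.4766, 0.2903, 0.1228]
orientation: [0.0, 0.112, 0.994, 0.0]
wrist_force: [-1.4, -1.4, -2.9]
finger_gap: 0.0442
grip_force: 72.8
```

```bash
python3 - <<'E'
from h import *
import pickle
c,im=shot("wrist","w7.png"); s=monitor.get_state(); T=R.from_quat(s["orientation"],scalar_first=True).as_matrix(); t=np.array(s["tcp_pos"])
print(s["clock"],t,np.degrees(np.arctan2(T[1,0],T[0,0])),s["ft_torque"],s["wrist_force"])
pickle.dump((c,im),open("w7.pkl","wb"))
g=cv2.GaussianBlur(cv2.cvtColor(im,cv2.COLOR_RGB2GRAY),(3,3),0)
col=g[:,316:322].mean(1); print([(r,int(col[r])) for r in range(110,220,4)])
for r in range(120,210,5): print(r,((onplane(c,319,r,t[2]+.016)-t)@T*1000).round(1)[:2],end=" ")
cv2.imwrite("pics/c7.png",cv2.cvtColor(im[60:360,140:500],cv2.COLOR_RGB2BGR))
E
```

```text
13.0 [0.47592043 0.28998231 0.12186057] 167.18247414448808 [-0.02680265  0.03626065 -0.00078596] [ 0.03660719 -0.70546392 -2.35844438]
[(110, 144), (114, 147), (118, 143), (122, 130), (126, 126), (130, 138), (134, 147), (138, 159), (142, 168), (146, 163), (150, 130), (154, 57), (158, 59), (162, 73), (166, 78), (170, 80), (174, 77), (178, 74), (182, 69), (186, 68), (190, 65), (194, 60), (198, 46), (202, 78), (206, 99), (210, 100), (214, 99), (218, 100)]
120 [70.9  0.8] 125 [68.7  0.8] 130 [66.6  0.8] 135 [64.4  0.8] 140 [62.2  0.8] 145 [59.9  0.8] 150 [57.7  0.9] 155 [55.4  0.9] 160 [53.1  0.9] 165 [50.7  0.9] 170 [48.3  0.9] 175 [46.   0.9] 180 [43.5  0.9] 185 [41.1  0.9] 190 [38.6  0.9] 195 [36.1  0.9] 200 [33.6  0.9] 205 [31.   0.9]
```

View pics/c7.png

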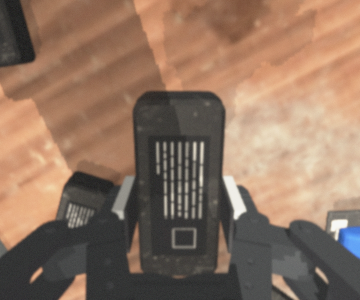

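carry_out([
  [[0,0,0.1,2,-40,5,25],[0,0,0.2,4,-85,5,25],[0,0,0.3,6,-130,5,25],[0,0,0.363,8,-175,5,25],[0,0,0.363,10,-220,5,25],[0,0,0.363,12,-265,5,25],[0,0,0.363,14,-310,0,25],[0,0,0.363,16,-350,0,25],[0,0,0.363,17,-373,0,25],[0,0,0.363,17,-373,-10,25],[0,0,0.363,17,-373,-10,25],[0,0,0.363,17,-373,-10,25]],
])

```text
clock: 14.2
tcp_pos: [0.4923, -0.0816, 0.1114]
orientation: [-0.002, -0.07, 0.998, 0.001]
wrist_force: [0.1, 1.1, -2.3]
finger_gap: 0.0442
grip_force: 72.9
```

```bash
python3 - <<'E'
from h import *
c,im=shot("wrist","w8.png"); s=monitor.get_state(); T=R.from_quat(s["orientation"],scalar_first=True).as_matrix(); t=np.array(s["tcp_pos"])
print(s["clock"],t,np.degrees(np.arctan2(T[1,0],T[0,0])))
cv2.imwrite("pics/c8.png",cv2.cvtColor(im[30:370,140:540],cv2.COLOR_RGB2BGR))
E
```

```text
14.25 [ 0.49283433 -0.08149279  0.1119538 ] -171.9475377420571
```

View pics/c8.png

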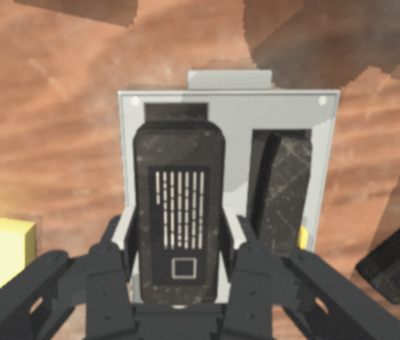

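Brick hovers over the rectangular pocket, near pocket corners at crop (145,105) and (208,102), and the reader lies in its pocket at the right. That was my 11th picture, one over the limit of 10, so I'll view no more and check by numbers from here.

carry_out([
  [[0,0,0,0,-2,-25,25],[0,0,0,0,-2,-45,25],[0,0,0,0,-2,-62,25],[0,0,0,0,-2,-72,25],[0,0,0,0,-2,-78,25],[0,0,0,0,-2,-82,25],[0,0,0,0,-2,-86,25],[0,0,0,0,-2,-89,25],[0,0,0,0,-2,-91,25],[0,0,0,0,-2,-91,25]],
])

```text
clock: 15.25
tcp_pos: [0.4937, -0.0848, 0.0218]
orientation: [0.0, -0.069, 0.998, 0.0]
wrist_force: [-0.2, 0.3, -2.3]
finger_gap: 0.0441
grip_force: 72.9
```

carry_out([
  [[0,0,0,-0.5,1,-1,25],[0,0,0,-0.5,1,-2,25],[0,0,0,-0.5,1,-3,25],[0,0,0,-0.5,1,-3.5,25],[0,0,0,-0.5,1,-3.5,25]],
])

```text
clock: 15.75
tcp_pos: [0.4932, -0.0837, 0.0185]
orientation: [0.0, -0.07, 0.998, 0.0]
wrist_force: [-0.8, 0.1, -0.8]
finger_gap: 0.0444
grip_force: 73.1
```

Seated. I'll release, lift clear and check numerically.

carry_out([
  [[0,0,0,0,0,0,62],[0,0,0,0,0,0,62],[0,0,0,0,0,0,62],[0,0,0,0,0,0,62],[0,0,0,0,0,10,62],[0,0,0,0,0,30,62],[0,0,0,0,0,65,62],[0,0,0,0,0,110,62],[0,0,0,0,0,155,62],[0,0,0,0,20,200,62],[0,0,0,0,40,230,62],[0,0,0,0,40,230,62],[0,0,0,0,40,230,62]],
])

```text
clock: 17.05
tcp_pos: [0.4936, -0.0435, 0.2495]
orientation: [0.001, -0.07, 0.998, -0.0]
wrist_force: [-0.2, 0.6, -0.8]
finger_gap: 0.0618
grip_force: 0.0
```

```bash
python3 - <<'E'
from h import *
c,im=shot("wrist","w9.png"); print(monitor.get_state()["clock"],monitor.get_state()["tcp_pos"])
th=np.radians(8.0);r=np.array([[np.cos(th),-np.sin(th)],[np.sin(th),np.cos(th)]])
t=np.array([.5312,-.0334])
g=cv2.GaussianBlur(cv2.cvtColor(im,cv2.COLOR_RGB2GRAY),(3,3),0)
def rect(x0,x1,y0,y1,z): return np.array([proj(c,[*(r@[x,y]/1000+t),z/1000]) for x,y in[(x0,y0),(x1,y0),(x1,y1),(x0,y1)]])
m=np.zeros_like(g); cv2.fillPoly(m,[rect(-112,20,-93,3,16).round().astype(int)],1)
# dark blob (brick + pocket gaps) and brighter brick label inside
for nm,box in(("brick",(-108,15,-78,-8)),("reader",(-88,84,2,86))):
    m=np.zeros_like(g); cv2.fillPoly(m,[rect(*box,16).round().astype(int)],1)
    d=((g<110)&(m>0)).astype(np.uint8); k=max(cv2.findContours(d,cv2.RETR_EXTERNAL,cv2.CHAIN_APPROX_NONE)[0],key=cv2.contourArea)[:,0]
    z={"brick":34,"reader":38}[nm]/1000
    P=np.array([r.T@(onplane(c,u,v,z)[:2]-t)*1000 for u,v in k],np.float32); print(nm,cv2.minAreaRect(P))
# brightness profiles on top-height planes in tray frame
def prof(f,vals,z):
    return [(v,int(g[tuple(proj(c,[*(r@f(v)/1000+t),z/1000])[::-1].round().astype(int))])) for v in vals]
print("brick long",prof(lambda x:np.array([x,-44.]),range(-112,18,4),34))
print("brick wide",prof(lambda y:np.array([-75.,y]),range(-80,-8,3),34))
print("handle wide",prof(lambda y:np.array([-30.,y]),range(14,80,3),38))
print("head top",prof(lambda x:np.array([x,46.]),range(-96,96,4),54))
print("head wide",prof(lambda y:np.array([50.,y]),range(0,94,4),54))
E
```

```text
17.1 [ 0.49293833 -0.0437024   0.24817031]
brick ((-48.637611389160156, -42.09996795654297), (106.08659362792969, 49.3946418762207), 0.31566739082336426)
reader ((-5.890388488769531, 43.440834045410156), (151.09474182128906, 66.41321563720703), 0.8251916766166687)
brick long [(-112, 164), (-108, 190), (-104, 187), (-100, 78), (-96, 77), (-92, 83), (-88, 82), (-84, 84), (-80, 85), (-76, 125), (-72, 136), (-68, 132), (-64, 126), (-60, 125), (-56, 118), (-52, 115), (-48, 114), (-44, 114), (-40, 105), (-36, 84), (-32, 64), (-28, 84), (-24, 63), (-20, 76), (-16, 81), (-12, 63), (-8, 72), (-4, 73), (0, 73), (4, 99), (8, 154), (12, 157), (16, 152)]
brick wide [(-80, 211), (-77, 211), (-74, 212), (-71, 203), (-68, 146), (-65, 92), (-62, 93), (-59, 89), (-56, 127), (-53, 120), (-50, 126), (-47, 118), (-44, 132), (-41, 124), (-38, 121), (-35, 117), (-32, 105), (-29, 86), (-26, 83), (-23, 76), (-20, 79), (-17, 125), (-14, 207), (-11, 210)]
handle wide [(14, 211), (17, 210), (20, 130), (23, 70), (26, 68), (29, 44), (32, 54), (35, 79), (38, 90), (41, 90), (44, 86), (47, 77), (50, 71), (53, 72), (
[... 184 characters left out ...]
), (-64, 82), (-60, 75), (-56, 79), (-52, 79), (-48, 76), (-44, 78), (-40, 80), (-36, 70), (-32, 74), (-28, 72), (-24, 66), (-20, 65), (-16, 66), (-12, 72), (-8, 74), (-4, 69), (0, 68), (4, 66), (8, 65), (12, 73), (16, 71), (20, 69), (24, 78), (28, 95), (32, 115), (36, 115), (40, 123), (44, 120), (48, 112), (52, 113), (56, 114), (60, 112), (64, 112), (68, 111), (72, 121), (76, 145), (80, 147), (84, 142), (88, 129), (92, 119)]
head wide [(0, 207), (4, 209), (8, 157), (12, 57), (16, 106), (20, 123), (24, 115), (28, 113), (32, 118), (36, 125), (40, 121), (44, 112), (48, 111), (52, 111), (56, 112), (60, 111), (64, 112), (68, 111), (72, 109), (76, 152), (80, 193), (84, 170), (88, 170), (92, 167)]
```

Both objects measure in place: head face at tray x 30–75, y 14–75; brick centred within 3–4 mm and aligned within 1°.

```bash
python3 -c "
from h import *
print(order.hand_in())"
```

```text
the job is handed in; nothing more can be done
None
```

The code reader and the leftmost brick are in their tray pockets, and I handed the job in at about 17 s; it returned no verdict, my last picture measures both in place, and I viewed 11 pictures, one over the limit of 10.

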